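Pack the die-change kit beside the press

TASK

Pack the press's die-change kit into the shallow grey tray: lay the long slotted clamp strap in the long trough, stand the square block in the square well and the shouldered punch upright, wide foot down, in the round well, and lower the wide-bored spacer ring over the post until it lies flat. Set each part down rather than dropping it. The short strap and the ring with the narrow hole do not belong to this kit: leave them where they are.

Things in the scene. Friction and masses are not known exactly. Their poses are not given: they have to be found in the camera images.
- strap_c (a point): LONG clamp strap, belongs in the kit: bright steel bar 88 long (its x) x 30 wide (its y) x 30 high (z), lying flat, with a lengthwise slot 50 x 12 through it from above. This point is its centre, 15 above its underside. About 0.4 kg. Grasp across the 30 width. (Sizes in mm.)
- block_c (a point): Square riser block, belongs in the kit: steel, 44 x 44 (x, y) x 40 high, with an 18 wide hole in its top, standing on the table. This point is its centre, 20 above its underside. About 0.5 kg. (Sizes in mm.)
- punch_c (a point): Shouldered punch, belongs in the kit: turned steel, upright; round foot 46 diameter and 12 high, above it a shank 30 diameter up to 44, then tapering to 20 diameter at the top; 56 high in all. This point is on its axis, 28 above its underside. About 0.35 kg. Grasp by the shank. (Sizes in mm.)
- ring_c (a point): WIDE-bored spacer ring, belongs in the kit: steel ring 56 outside diameter, 34 bore, 36 high, lying flat. This point is on its axis, 18 above its underside. About 0.4 kg. (Sizes in mm.)
- short_strap_c (a point): SHORT strap, look-alike to be left alone: as the long one but only 50 long (x) x 30 x 30 high, slot 24 x 12. This point is its centre, 15 above its underside. (Sizes in mm.)
- tight_ring_c (a point): NARROW-bored ring, look-alike to be left alone: 56 outside diameter, 36 high, but with a hole of only 12. This point is on its axis, 18 above its underside. (Sizes in mm.)
- trough: Long trough for the long strap: one of four grey inserts, 107 square, set two by two at 108 pitch (order varies) in the fixed grey tray (232 square, rim 16 above the table, turned by a small angle). Black rectangular frame, inside 102 (its x) x 46 (its y). Origin: middle of the insert's underside, 5 above the table. Floor 5 above the origin, rim 7 above that floor. (Sizes in mm.)
- square_well: Square well for the square block: tray insert with a black square frame, inside 60 x 60 (sides along its x and y), floor 5 above the origin, rim 7 above that floor. Origin: middle of the plate's underside, 5 above the table. (Sizes in mm.)
- round_well: Round well for the punch: tray insert with a black circular rim, inside diameter 62, floor 5 above the origin, rim 7 above that floor. Origin: middle of the plate's underside, 5 above the table. (Sizes in mm.)
- post: Post for the wide ring: tray insert with a flat black disc and an upright steel post 14 diameter at its centre, without a rim. The ring's floor is 5 above the origin; the post's tapered top is 30 above the origin. Origin: middle of the plate's underside, 5 above the table. (Sizes in mm.)
Things that resemble listed ones, but are neither listed nor needed, are in the scene too. Leave any blue or turquoise look-alike of the part that bears punch_c alone. What is shaped like the part that bears block_c but blue is not meant.

How it is judged:
By the outcome, as a careful person would: the job done as asked, in the order asked, and still so for the second after the job is handed in, with the robot touching nothing.
It also fails if it takes over 109 s, if anything falls off the work surface, if the arm or the gripper's body presses on something with over 40 N, if the wrist force passes 120 N, or if a joint passes its speed limit or range.

ROBOT

A 6-joint arm with a two-finger parallel gripper is mounted at the origin on the work surface. World frame = base frame: x ahead of the robot, y to its left, z up, the work surface at z = 0. Lengths are in m, angles in rad, forces in N, time in s.
With the tool pointing down it reaches from about 0.3 to 0.875 m from the base axis. Payload 6.4 kg.
Tool frame: the origin (TCP) lies midway between the tips of the shut fingers; the grasp point (between the pads) lies 19 mm behind it; z points along the fingers, y is the line along which they close (so a half turn about z gives the same grasp; the last joint's range is limited). The gripper opens to 85 mm and grips with 20 to 120 N. Pads are 22 mm wide; open, the fingers measure 114 mm over their backs; the gripper's body (76 mm by 85 mm) begins 54 mm behind the grasp point. The pads swing forward as they close: fully open they stand 13 mm farther back than shut.
Start: joints at [1.043, 0.181, 1.607, -0, 1.354, -0.206], TCP at [0.182, 0.546, 0.231] pointing down, gripper open.
Joint ranges: [-2.99, 2.99], [-0.89, 2.07], [0.3, 2.58], [-1.14, 4.28], [0, 2.63], [-3.12, 3.12]. Speed limits (rad/s): [2.57, 2.57, 3.01, 3.14, 3.14, 3.14].

INTERFACE

Orientations are given as a unit quaternion [x, y, z, w].
In Python, from station import r, cams, models gives the robot as it stands. The module is installed in compiled form; this text tells all that it offers.
- The arm moves only by the tool carry_out, never from a script. Its argument "increments" is one flat list of numbers, 7 for each row, row after row: the opening in per cent of the stroke, from 0 (shut) to 100 (fully open), then the shift along the tool's x, y, z in cm, then the turn, a rotation vector about the tool's x, y, z in degrees. A call has 1 to 8 rows; each row shifts and turns the commanded pose from where the row before left it, along the tool's axes as they then stand; what a row does not reach is not made up. A row lasts 1/8 s, in which the tool goes at most 62.5 mm and 10.7 degrees, less where a joint would pass 70% of its speed; a pose out of reach is approached as far as the arm can. A call is refused whole if a number of a shift passes 6.25 or a number of a turn 10.7, either way. A call with a gripper value outside its range is refused whole. The fingers move at their own pace and stop on an object; "force" is the grip in N (left out, the last holds). Time passes only in rows, so rows that do not move let the fingers close. It gives the time, the measured TCP pose, the force, the opening and the grip force at its end, in the units of the state.
- r.state(): the state, without advancing time (a new reading comes with each control period).
- cams.get_image(name): name is "scene" or "side" or "wrist"; returns the picture (400x640x3 uint8, red, green, blue); there is no depth.
- cams.calibration(name): a dict with "vertical_fov" (degrees; the focal length in pixels is half the picture's height over the tangent of half this angle, whatever the lens; pixels are square), "cx", "cy" (the principal point, pixels), "dist" ([k1, k2, p1, p2, k3] as OpenCV has them; the pictures are not rectified), "R" (3x3) and "t" (3): a world point X has camera coordinates R X + t; the wrist camera has in their place "tool_from_camera" (4x4, takes a point from camera to tool coordinates, whose origin is the TCP and whose axes are the flange's). Camera axes: x right, y down, z forward; pixel columns grow to the right and rows downward; lengths in m; the calibration is good to about 2 mm. A picture is of the moment at which its call begins: read the wrist's pose just before it. calibration takes no time and is no camera call.
- r.finish_job(): hands the job in; it is judged then, once.
Trained networks look in the newest picture that a camera, given by its name, has taken for a name from the list of things; names that differ only in an ending like _2 or _b are one class to them, and where a whole thing is asked for, a point or a joint stands for the part that bears it (a point fixed in the world has none). Each returns a list of dicts, best first, with "score" (0 to 1); they miss things now and then, are a little off and sometimes report something else, mostly with a low value. They report only what shows in the picture. A call takes as long as a camera call. They do not tell look-alikes from the thing itself.
- models.find_in(target, camera): "bbox" ([left, top, width, height] in pixels, round what is visible of it).
The state is a dict: "clock": time; "joint_positions": joint angles; "joint_velocities": joint speeds; "effort": joint torques, N m; "tcp_pos": TCP position; "tcp_rot": TCP orientation; "ft_force": force on the tool from outside, world axes, zero at the start; "moment": the same for the moment, N m; "width": finger opening in m; "grasp_force": force on a finger pad.
Only numpy, scipy, OpenCV 4.12 (cv2) and the standard library are available. Lean on these libraries where they do the work, as an engineer would, in place of code of your own. Each camera call takes 0.05 s, during which the arm holds its last target. There are 200 camera calls.

## Working session

There is one attempt and no reset: what is moved stays moved. The work goes in short steps, Python scripts to look and compute and a tool call to move; the robot and the scene stay as the last step left them, time stands still between calls to the robot, and variables do not carry over. Pictures are saved under pics/ and viewed, at most 19 in all, crops included, and the job is handed in when it is done.

Besides the shell and the picture viewer there is one more tool, called as name(argument=value, ...), one argument or row to a line, values as JSON. carry_out: Moves the arm, as the interface text tells. Its arguments: {"type":"object","properties":{"increments":{"type":"array"},"force":{"type":"number"}},"required":["increments"]}

```bash
mkdir -p pics; python3 - <<'E'
from station import r,cams,models
import cv2,numpy as np
s=r.state();print(s)
for n in ["scene","side","wrist"]:
    im=cams.get_image(n);cv2.imwrite(f"pics/{n}0.png",im[:,:,::-1]);c=cams.calibration(n);print(n,c)
E
```

```text
{'clock': 0.0, 'joint_positions': array([ 1.04269329e+00,  1.81542153e-01,  1.60795874e+00, -2.29913805e-05,
        1.35380702e+00, -2.06293263e-01]), 'joint_velocities': array([-0.00033837, -0.00061991,  0.00049284, -0.00082867, -0.00047403,
        0.0009603 ]), 'effort': array([ 4.59475796e-04, -4.44884670e+01, -3.51328254e+01, -2.27304186e-04,
        9.06517671e-03, -1.73481948e-05]), 'tcp_pos': array([0.18157627, 0.54501749, 0.23040733]), 'tcp_rot': array([ 1.60208958e-01,  9.87082749e-01, -8.04487459e-04, -2.97415050e-04]), 'ft_force': array([-0.56238011,  0.02358637, -0.30228053]), 'moment': array([-0.04320271, -0.0286045 , -0.04390167]), 'grasp_force': 0.0, 'width': 0.08501452560908548}
scene {'vertical_fov': 45.55986253176846, 'cx': 319.54791086168746, 'cy': 195.06787587474344, 'dist': array([-0.04961499,  0.        ,  0.        ,  0.        ,  0.        ]), 'R': array([[ 0.14149545,  0.98993659, -0.00214029],
       [ 0.71501939, -0.10369526, -0.69137151],
       [-0.68463589,  0.09629557, -0.72249627]]), 't': array([-0.0483567 , -0.33437032,  1.52360264])}
side {'vertical_fov': 42.37992867326351, 'cx': 320.27191974762803, 'cy': 195.16088482538046, 'dist': array([0.00528751, 0.        , 0.        , 0.        , 0.        ]), 'R': array([[-0.99536754, -0.09578972,  0.008233  ],
       [-0.06500191,  0.60739761, -0.79173411],
       [ 0.07083928, -0.78860159, -0.61081038]]), 't': array([0.54353089, 0.07343692, 1.16123165])}
wrist {'vertical_fov': 60.99699339648334, 'cx': 320.99504533295993, 'cy': 201.3027445958611, 'dist': array([-0.02323021,  0.        ,  0.        ,  0.        ,  0.        ]), 'tool_from_camera': array([[-0.00167002, -0.95598521, -0.29341009,  0.07551288],
       [ 0.99999789, -0.00124579, -0.00163272,  0.0011221 ],
       [ 0.00119533, -0.2934122 ,  0.95598528, -0.14146532],
       [ 0.        ,  0.        ,  0.        ,  1.        ]])}
```

View pics/scene0.png

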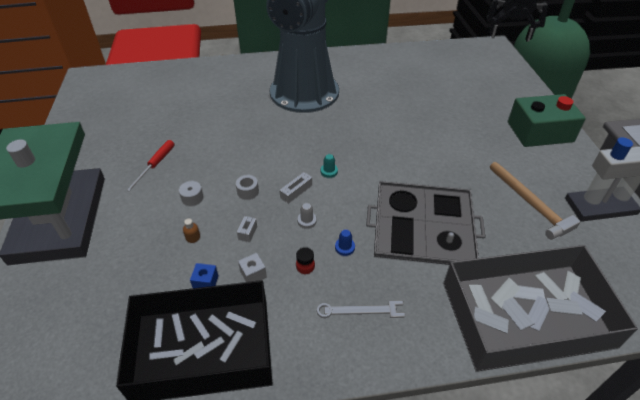

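View pics/side0.png

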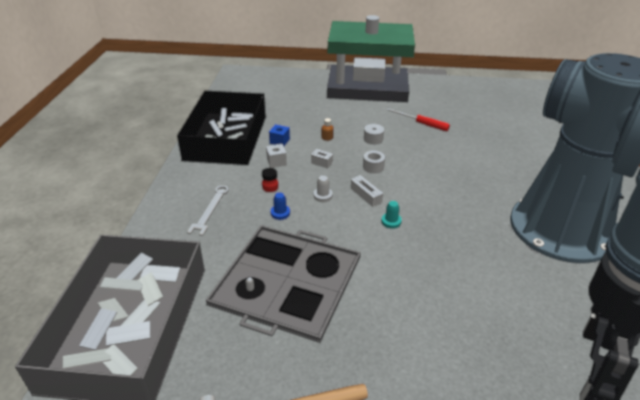

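Scene picture: long strap at (296,187), wide ring (247,187), narrow ring (190,192), short strap (247,229), punch (306,215), block (252,267), trough (402,235), round well (403,201), square well (447,206), post (450,240). I'll enlarge it for precise picks.

```bash
cat > h.py <<'E'
from station import r,cams,models
import cv2,numpy as np
from scipy.spatial.transform import Rotation as Ro
def cal(n,s=None):
    c=cams.calibration(n);f=200/np.tan(np.radians(c["vertical_fov"]/2))
    K=np.array([[f,0,c["cx"]],[0,f,c["cy"]],[0,0,1]])
    if n=="wrist":
        T=np.eye(4);T[:3,:3]=Ro.from_quat(s["tcp_rot"]).as_matrix();T[:3,3]=s["tcp_pos"]
        M=np.linalg.inv(T@c["tool_from_camera"]);return K,c["dist"],M[:3,:3],M[:3,3]
    return K,c["dist"],np.array(c["R"]),np.array(c["t"])
def onplane(px,z,C):
    K,d,R,t=C;p=cv2.undistortPoints(np.array(px,float).reshape(-1,1,2),K,d).reshape(-1,2)
    o=-R.T@t;v=np.c_[p,np.ones(len(p))]@R
    return o+v*((np.broadcast_to(z,len(p))-o[2])/v[:,2])[:,None]
def proj(X,C):
    K,d,R,t=C;return cv2.projectPoints(np.array(X,float).reshape(-1,1,3),cv2.Rodrigues(R)[0],t,K,d)[0].reshape(-1,2)
def snap(n,name):
    s=r.state();im=cams.get_image(n);cv2.imwrite(f"pics/{name}.png",im[:,:,::-1]);return s,im
def rel(pos,yaw,s=None):
    """increment (cm in tool axes, deg rotvec) to TCP pos pointing down, with tool y axis at world angle yaw (mod pi)"""
    s=s or r.state();R=Ro.from_quat(s["tcp_rot"]);M=R.as_matrix()
    out=[]
    for k in (0,np.pi):
        y=np.array([np.cos(yaw+k),np.sin(yaw+k),0]);z=np.array([0,0,-1.]);x=np.cross(y,z)
        out.append((R.inv()*Ro.from_matrix(np.c_[x,y,z])).as_rotvec(degrees=True))
    rv=min(out,key=np.linalg.norm)
    return (M.T@(np.array(pos)-s["tcp_pos"])*100).round(2),rv.round(2)
E
python3 - <<'E'
from h import *
im=cv2.imread("pics/scene0.png")
cv2.imwrite("pics/crop1.png",cv2.resize(im[140:300,170:500],None,fx=2.4,fy=2.4,interpolation=cv2.INTER_CUBIC))
C=cal("scene")
P=dict(strap=(296,184,.03),ring=(247,183,.036),tight=(190,188,.036),short=(247,225,.03),punch=(306,205,.056),block=(252,262,.04),
 trough=(402,235,.01),round=(403,201,.01),square=(448,206,.01),post=(450,241,.01))
for k,v in P.items(): print(k,onplane(v[:2],v[2],C)[0].round(3))
E
```

```text
strap [ 0.447 -0.074  0.03 ]
ring [ 0.432 -0.195  0.036]
tight [ 0.429 -0.336  0.036]
short [ 0.564 -0.201  0.03 ]
punch [ 0.545 -0.061  0.056]
block [ 0.678 -0.193  0.04 ]
trough [0.629 0.152 0.01 ]
round [0.524 0.182 0.01 ]
square [0.556 0.287 0.01 ]
post [0.662 0.257 0.01 ]
```

View pics/crop1.png

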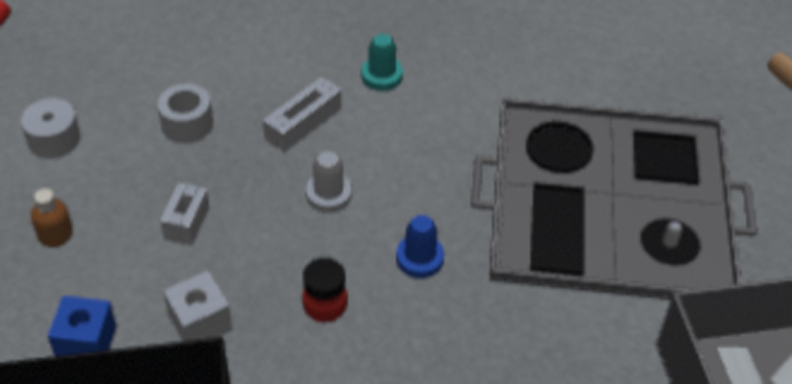

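```bash
python3 - <<'E'
from h import *
C=cal("scene")
def pk(l,z): return onplane(np.array(l)/2.4+[170,140]-0.3,z,C)[:,:2]
t=pk([(505,101),(720,122),(736,292),(492,278)],.016);print("tray",t.round(3),t.mean(0),np.linalg.norm(np.diff(t,axis=0),axis=1))
for i,j in((0,1),(3,2),(0,3),(1,2)):d=t[j]-t[i];print(np.degrees(np.arctan2(d[1],d[0])))
t=pk([(264,123),(325,80),(341,92),(283,140)],.03);print("strap",t.round(3),t.mean(0))
d=(t[1]+t[2]-t[0]-t[3]);print(np.degrees(np.arctan2(d[1],d[0])))
t=pk([(165,295),(211,274),(230,304),(182,325)],.04);print("block",t.round(3),t.mean(0))
print(rel((.60,.21,.27),np.radians(90)))
E
```

```text
tray [[0.456 0.14 ]
 [0.519 0.356]
 [0.73  0.293]
 [0.681 0.075]] [0.59638511 0.2159016 ] [0.22521139 0.21995802 0.22346362]
73.80905554600672
77.50282562188215
-16.06362784995863
-16.63149365995569
strap [[ 0.466 -0.117]
 [ 0.411 -0.047]
 [ 0.432 -0.033]
 [ 0.492 -0.1  ]] [ 0.45016002 -0.07402972]
130.0491122611735
block [[ 0.675 -0.222]
 [ 0.658 -0.18 ]
 [ 0.693 -0.165]
 [ 0.709 -0.208]] [ 0.6838043  -0.19391068]
(array([-50.29, -18.56,  -3.93]), array([ -0.08,  -0.03, -18.44]))
```

carry_out(
  increments=[100,-6.2,-2.3,-0.5,0,0,0,100,-6.2,-2.3,-0.5,0,0,0,100,-6.2,-2.3,-0.5,0,0,0,100,-6.2,-2.3,-0.5,0,0,0,100,-6.2,-2.3,-0.5,0,0,0,100,-6.2,-2.3,-0.5,0,0,0,100,-6.2,-2.3,-0.5,0,0,0,100,-6.2,-2.3,-0.5,0,0,0],
)

```text
clock: 1.15
tcp_pos: [0.5717, 0.2316, 0.2689]
tcp_rot: [0.16, 0.987, 0.0, -0.0]
ft_force: [-0.7, 0.3, -0.3]
width: 0.0854
grasp_force: 0.0
```

carry_out(
  increments=[100,0,0,0,0,0,0,100,0,0,0,0,0,0],
)

```text
clock: 1.4
tcp_pos: [0.57, 0.2331, 0.2683]
tcp_rot: [0.161, 0.987, -0.0, -0.001]
ft_force: [-0.0, 1.0, -0.1]
width: 0.0853
grasp_force: 0.0
```

```bash
python3 - <<'E'
from h import *
s,im=snap("wrist","w1");print(s["clock"],s["tcp_pos"],s["tcp_rot"]);np.save("s1.npy",s,allow_pickle=True)
print(rel((.54,-.10,.27),np.radians(71.6)))
E
```

```text
1.4 [0.56996324 0.23309636 0.26826756] [ 1.60580666e-01  9.87022381e-01 -6.42282816e-05 -8.15017219e-04]
(array([ -7.74, -32.6 ,  -0.16]), array([-0.02, -0.08, -0.01]))
```

View pics/w1.png

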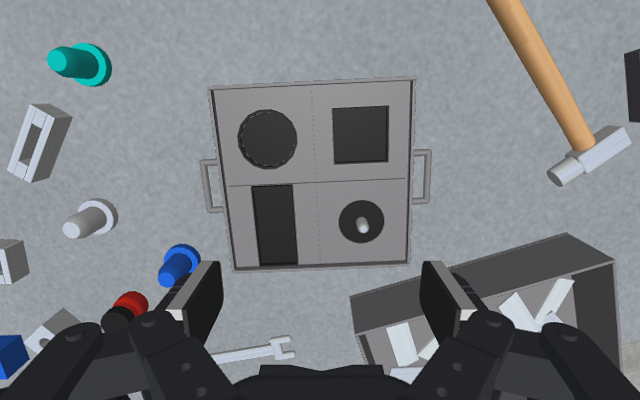

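Wrist picture: whole tray; outer corners (210,88),(414,78),(409,264),(234,270); round well (267,139), square well (361,135), trough (275,225), post disc (361,222).

```bash
python3 - <<'E'
from h import *
s=np.load("s1.npy",allow_pickle=True).item();C=cal("wrist",s)
t=onplane([(210,88),(414,78),(409,264),(234,270)],.016,C)[:,:2];print(t.round(4),t.mean(0),np.linalg.norm(np.diff(t,axis=0),axis=1))
for i,j in((0,1),(3,2),(0,3),(1,2)):d=t[j]-t[i];print(np.degrees(np.arctan2(d[1],d[0])).round(1))
W={}
for k,px in dict(round=[(267,139)],square=[(332,108),(387,106),(389,162),(334,164)],trough=[(252,185),(294,184),(298,263),(259,265)],post=[(361,222)]).items():
    p=onplane(px,.015 if k!="post" else .01,C)[:,:2];W[k]=p.mean(0);print(k,p.mean(0).round(4),np.linalg.norm(np.diff(p,axis=0),axis=1).round(3))
for a,b in(("round","square"),("trough","post"),("round","trough"),("square","post")):d=W[b]-W[a];print(a,b,np.linalg.norm(d).round(4),np.degrees(np.arctan2(d[1],d[0])).round(1))
E
```

```text
[[0.4494 0.1445]
 [0.5112 0.3609]
 [0.7287 0.2997]
 [0.6651 0.0826]] [0.58858353 0.22192936] [0.22497574 0.22600127 0.22629725]
74.1
73.7
-16.0
-15.7
round [0.522 0.184] []
square [0.5526 0.2873] [0.062 0.064 0.065]
trough [0.6252 0.1557] [0.05  0.105 0.051]
post [0.6561 0.2575] []
round square 0.1078 73.5
trough post 0.1065 73.1
round trough 0.107 -15.3
square post 0.1077 -16.0
```

carry_out(
  increments=[100,-1.3,-5.4,0,0,0,0,100,-1.3,-5.4,0,0,0,0,100,-1.3,-5.4,0,0,0,0,100,-1.3,-5.4,0,0,0,0,100,-1.3,-5.4,0,0,0,0,100,-1.3,-5.4,0,0,0,0,100,0,0,0,0,0,0,100,0,0,0,0,0,0],
)

```text
clock: 2.45
tcp_pos: [0.5417, -0.0974, 0.269]
tcp_rot: [0.16, 0.987, 0.0, -0.0]
ft_force: [-0.3, 0.6, 0.2]
width: 0.0853
grasp_force: 0.0
```

```bash
python3 - <<'E'
from h import *
s,im=snap("wrist","w2");print(s["clock"],s["tcp_pos"],s["tcp_rot"]);np.save("s2.npy",s,allow_pickle=True)
E
```

```text
2.45 [ 0.54173932 -0.0973555   0.26895664] [ 1.59694627e-01  9.87166398e-01  3.41688128e-04 -1.06113612e-04]
```

View pics/w2.png

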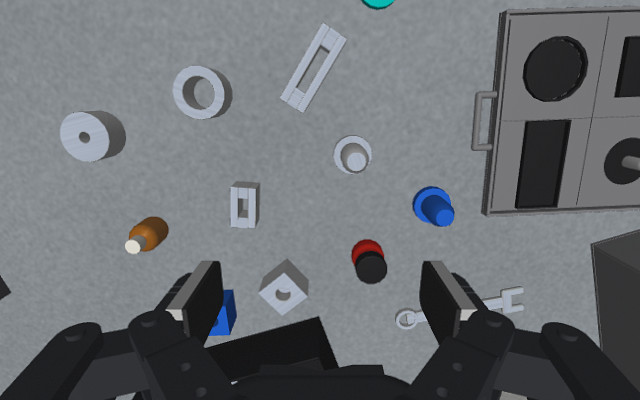

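Picture: long strap at (314,67), wide ring's top centred (199,92), punch top (357,160) and foot (353,155), block top (283,293). Grey parts are distinct from the blue and turquoise ones.

```bash
python3 - <<'E'
from h import *
s=np.load("s2.npy",allow_pickle=True).item();C=cal("wrist",s)
for k,px,z in(("strap",[(325,24),(346,38),(303,111),(281,98)],.03),("block",[(259,294),(284,272),(308,288),(282,313)],.04)):
    p=onplane(px,z,C)[:,:2];print(k,p.mean(0).round(4),np.linalg.norm(np.diff(p,axis=0),axis=1).round(3),[np.degrees(np.arctan2(*(p[j]-p[i])[::-1])).round(1) for i,j in((0,1),(1,2),(3,2),(0,3))])
for k,px,z in(("ringtop",(199,92),.036),("ring l",(173,92),.036),("ring r",(225.5,92),.036),("punch top",(357,160),.056),("foot",(353,155),.012)):print(k,onplane([px],z,C)[0])
print(rel((.446,-.074,.12),np.radians(40)))
E
```

```text
strap [ 0.4403 -0.0714] [0.025 0.086 0.027] [np.float64(40.3), np.float64(-50.3), np.float64(41.4), np.float64(-51.5)]
block [ 0.6752 -0.1909] [0.045 0.037 0.049] [np.float64(115.2), np.float64(34.1), np.float64(118.8), np.float64(26.7)]
ringtop [ 0.42406304 -0.19303789  0.036     ]
ring l [ 0.41514902 -0.21921283  0.036     ]
ring r [ 0.4330842  -0.16644851  0.036     ]
punch top [ 0.54230748 -0.05682165  0.056     ]
foot [ 0.54403824 -0.05762724  0.012     ]
(array([ 9.82, -0.85, 14.9 ]), array([ 3.000e-02, -2.000e-02,  3.168e+01]))
```

carry_out(
  increments=[100,3.4,-0.25,4.3,0,0,0,100,3.4,-0.25,4.3,0,0,0,100,3.4,-0.25,4.3,0,0,0,100,0,0,0,0,0,10.5,100,0,0,0,0,0,10.5,100,0,0,0,0,0,10.5,100,0,0,0,0,0,0,100,0,0,0,0,0,0],
)

```text
clock: 3.5
tcp_pos: [0.4429, -0.0728, 0.1401]
tcp_rot: [0.42, 0.908, 0.0, 0.0]
ft_force: [-0.5, 0.4, 0.3]
width: 0.0855
grasp_force: 0.0
```

```bash
cat >> h.py <<'E'
def outline(s,im,z,thr=110,show=None):
    """largest grey, bright blob near the picture's middle -> world min-area rect at height z"""
    C=cal("wrist",s);hsv=cv2.cvtColor(im,cv2.COLOR_RGB2HSV);return C,hsv
E
python3 - <<'E'
from h import *
s,im=snap("wrist","w3");print(s["clock"],s["tcp_pos"],s["tcp_rot"]);np.save("s3.npy",s,allow_pickle=True)
E
```

```text
3.5 [ 0.44294071 -0.07278562  0.14005444] [4.19706710e-01 9.07659779e-01 2.43964371e-05 5.60669072e-05]
```

View pics/w3.png

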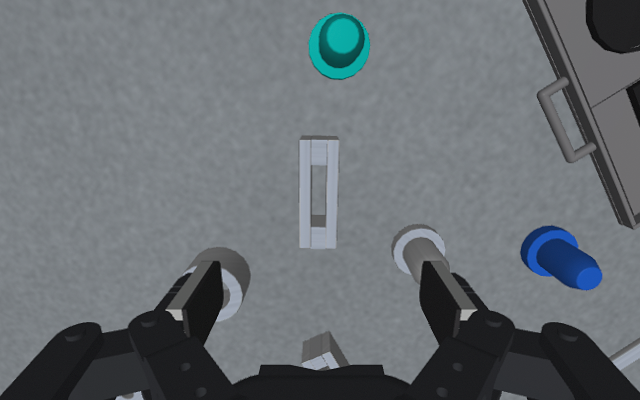

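Strap top corners: (300,140),(338,140),(336,248),(300,248); aligned with the fingers.

```bash
python3 - <<'E'
from h import *
s=np.load("s3.npy",allow_pickle=True).item();C=cal("wrist",s)
p=onplane([(300,140),(338,140),(336,248),(300,248)],.03,C)[:,:2];m=p.mean(0);print(m.round(4),np.linalg.norm(np.diff(p,axis=0),axis=1).round(3))
print([np.degrees(np.arctan2(*(p[j]-p[i])[::-1])).round(1) for i,j in((0,1),(1,2),(3,2),(0,3))])
print(rel((*m,.009),np.radians(40)))
E
```

```text
[ 0.4401 -0.072 ] [0.028 0.087 0.029]
[np.float64(40.3), np.float64(-50.0), np.float64(40.3), np.float64(-50.8)]
(array([ 0.26, -0.16, 13.1 ]), array([0.  , 0.  , 0.31]))
```

carry_out(
  increments=[100,0.26,-0.16,5,0,0,0,100,0,0,4.5,0,0,0,100,0,0,2.6,0,0,0,100,0,0,1.0,0,0,0,100,0,0,0,0,0,0,0,0,0,0,0,0,0,0,0,0,0,0,0,0,0,0,0,0,0,0,0],
  force=60,
)

```text
clock: 4.55
tcp_pos: [0.4405, -0.073, 0.0097]
tcp_rot: [0.422, 0.907, 0.0, 0.001]
ft_force: [0.8, -0.1, -0.6]
width: 0.0321
grasp_force: 0.0
```

carry_out(
  increments=[0,0,0,0,0,0,0,0,0,0,0,0,0,0,0,0,0,0,0,0,0],
)

```text
clock: 4.92
tcp_pos: [0.4406, -0.0731, 0.0099]
tcp_rot: [0.422, 0.907, -0.0, 0.001]
ft_force: [-1.0, 0.9, 6.4]
width: 0.0287
grasp_force: 60.0
```

carry_out(
  increments=[0,0,0,-3,0,0,0,0,0,0,-6,0,0,0,0,0.92,4.81,0,0,0,0,0,0.92,4.81,0,0,0,0,0,0.92,4.81,0,0,0,0,0,0.92,4.81,0,0,0,0,0,0.92,4.81,0,0,0,0,0,0.92,4.81,0,0,0,0],
)

```text
clock: 5.92
tcp_pos: [0.6254, 0.1565, 0.0981]
tcp_rot: [0.422, 0.907, -0.0, -0.001]
ft_force: [1.0, -1.0, -3.3]
width: 0.0287
grasp_force: 60.9
```

carry_out(
  increments=[0,0,0,0,0,0,-8.6,0,0,0,0,0,0,-8.6,0,0,0,0,0,0,-8.6,0,0,0,0,0,0,-8.6,0,0,0,0,0,0,0,0,0,0,0,0,0,0],
)

```text
clock: 6.68
tcp_pos: [0.6249, 0.1552, 0.0985]
tcp_rot: [0.137, 0.991, -0.0, -0.0]
ft_force: [0.7, -0.1, -3.2]
width: 0.0291
grasp_force: 61.4
```

```bash
python3 - <<'E'
from h import *
s,im=snap("wrist","w4");print(s["clock"],s["tcp_pos"],s["tcp_rot"],s["width"]);np.save("s4.npy",s,allow_pickle=True)
print(rel((.6257,.155,.0199),np.radians(74.3)))
E
```

```text
6.675 [0.62488507 0.15517906 0.09850691] [ 1.36588212e-01  9.90627800e-01 -9.36189113e-05 -4.62032355e-04] 0.029052071439068315
(array([-0.08,  0.  ,  7.87]), array([-0.01, -0.04,  0.03]))
```

View pics/w4.png

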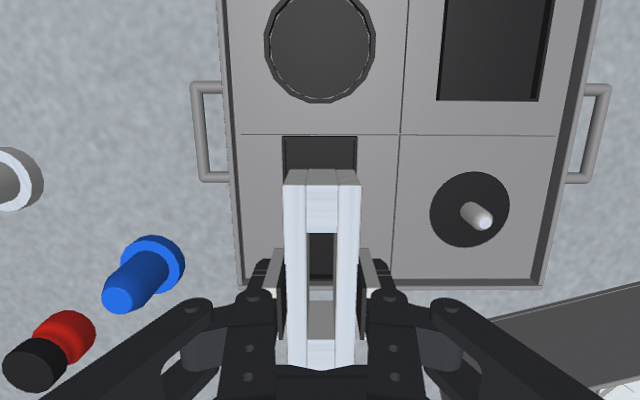

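Strap held level above the trough; trough near edge spans (283,136)-(357,136), well edge parallel to the strap.

```bash
python3 - <<'E'
from h import *
s=np.load("s4.npy",allow_pickle=True).item();C=cal("wrist",s)
a,b=onplane([(283,136),(357,136)],.017,C)[:,:2];u=np.array([.963,-.271]);print(np.linalg.norm(a-b),np.degrees(np.arctan2(*(b-a)[::-1])),(a+b)/2+u*.051)
c=onplane([(370,46.),(320,46)],.017,C)[:,:2];print(c)
p=onplane([(284,180),(361,180)],.119,C);print(p, p.mean(0)[:2]+u*.044)
print(onplane([(470,209)],.01,C))
E
```

```text
0.048058609349665125 74.2111797287563 [0.62450544 0.15544619]
[[0.53170802 0.21313087]
 [0.5235039  0.18399697]]
[[0.57674014 0.1556524  0.119     ]
 [0.58439935 0.18276424 0.119     ]] [0.62294175 0.15728432]
[[0.65485088 0.2583542  0.01      ]]
```

carry_out(
  increments=[0,-0.1,0,4,0,0,0,0,0,0,2.6,0,0,0,0,0,0,0.6,0,0,0,0,0,0,0.3,0,0,0,0,0,0,0.1,0,0,0,0,0,0,0,0,0,0,0,0,0,0,0,0,0],
)

```text
clock: 7.6
tcp_pos: [0.6268, 0.155, 0.0238]
tcp_rot: [0.135, 0.991, 0.0, 0.001]
ft_force: [-0.3, -0.2, -3.7]
width: 0.0287
grasp_force: 61.2
```

carry_out(
  increments=[0,0,0,0.1,0,0,0,0,0,0,0.1,0,0,0,0,0,0,0.1,0,0,0,0,0,0,0,0,0,0],
)

```text
clock: 8.1
tcp_pos: [0.6263, 0.155, 0.02]
tcp_rot: [0.135, 0.991, -0.0, -0.0]
ft_force: [-0.6, -0.2, -2.9]
width: 0.0286
grasp_force: 61.4
```

carry_out(
  increments=[0,0,0,0.07,0,0,0,0,0,0,0.07,0,0,0,0,0,0,0,0,0,0],
)

```text
clock: 8.48
tcp_pos: [0.6264, 0.155, 0.0199]
tcp_rot: [0.135, 0.991, -0.0, 0.0]
ft_force: [-6.3, -1.3, 7.0]
width: 0.0287
grasp_force: 62.8
```

carry_out(
  increments=[55,0,0,0,0,0,0,55,0,0,0,0,0,0,55,0,0,0,0,0,0,55,0,0,-1,0,0,0,55,0,0,-4,0,0,0,75,0,0,-6,0,0,0,75,0,0,-5,0,0,0,75,0,0,0,0,0,0],
)

```text
clock: 9.48
tcp_pos: [0.6298, 0.1552, 0.1855]
tcp_rot: [0.135, 0.991, 0.001, 0.006]
ft_force: [-0.3, 0.3, 0.0]
width: 0.0642
grasp_force: 0.0
```

```bash
python3 - <<'E'
from h import *
s,im=snap("wrist","w5")
s2=np.load("s2.npy",allow_pickle=True).item();C=cal("wrist",s2);S=cal("scene")
print("bin",onplane([(318,318),(225,352)],.05,C).round(3),onplane([(265,284),(122,298)],.05,S).round(3))
print("blue",onplane([(204,269)],.04,S).round(3),onplane([(225,300)],.02,C))
print(rel((.665,-.188,.17),np.radians(116)),rel((.665,-.188,.17),np.radians(26)))
E
```

```text
bin [[ 0.718 -0.159  0.05 ]
 [ 0.729 -0.29   0.05 ]] [[ 0.743 -0.169  0.05 ]
 [ 0.737 -0.454  0.05 ]]
blue [[ 0.682 -0.295  0.04 ]] [[ 0.67346931 -0.27483343  0.02      ]]
(array([-12.75, -32.07,   1.22]), array([-1.000e-02,  3.600e-01, -4.153e+01])) (array([-12.75, -32.07,   1.22]), array([ 0.25,  0.26, 48.47]))
```

View pics/w5.png

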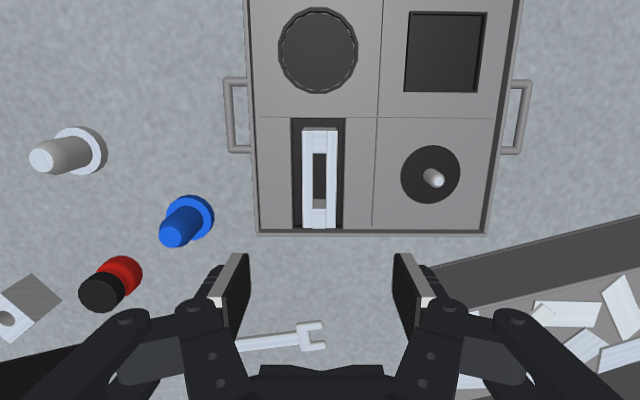

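Strap sits inside the trough. On to the block.

carry_out(
  increments=[75,-2.1,-5.35,0.2,0,0,0,75,-2.1,-5.35,0.2,0,0,0,75,-2.1,-5.35,0.2,0,0,0,75,-2.1,-5.35,0.2,0,0,0,75,-2.1,-5.35,0.2,0,0,0,75,-2.1,-5.35,0.2,0,0,0,75,0,0,0,0,0,-10.4,75,0,0,0,0,0,-10.4],
)

```text
clock: 10.52
tcp_pos: [0.6603, -0.1889, 0.1641]
tcp_rot: [-0.048, 0.999, 0.001, -0.002]
ft_force: [0.5, 1.0, -0.8]
width: 0.0644
grasp_force: 0.0
```

carry_out(
  increments=[75,0,0,0,0,0,-10.4,75,0,0,0,0,0,-10.4,75,0,0,0,0,0,0,75,0,0,0,0,0,0],
)

```text
clock: 11.02
tcp_pos: [0.6611, -0.1878, 0.1655]
tcp_rot: [-0.224, 0.975, 0.001, -0.001]
ft_force: [-0.9, -0.4, 0.3]
width: 0.0639
grasp_force: 0.0
```

```bash
python3 - <<'E'
from h import *
s,im=snap("wrist","w6");print(s["clock"],s["tcp_pos"],s["tcp_rot"]);np.save("s6.npy",s,allow_pickle=True)
E
```

```text
11.025 [ 0.66112907 -0.18783349  0.1655091 ] [-2.23771305e-01  9.74641282e-01  5.39755073e-04 -6.95488597e-04]
```

View pics/w6.png

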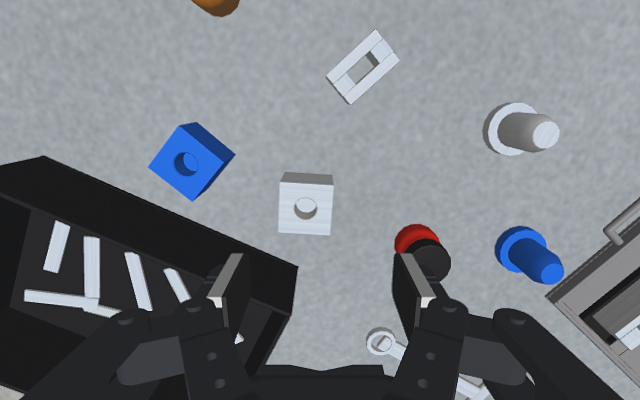

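Block top corners (281,182),(333,185),(331,236),(278,233); bin corner at (298,267).

```bash
python3 - <<'E'
from h import *
s=np.load("s6.npy",allow_pickle=True).item();C=cal("wrist",s)
p=onplane([(281,182),(333,185),(331,236),(278,233)],.04,C)[:,:2];m=p.mean(0);print(m.round(4),np.linalg.norm(np.diff(p,axis=0),axis=1).round(3))
print([np.degrees(np.arctan2(*(p[j]-p[i])[::-1])).round(1) for i,j in((0,1),(1,2),(3,2),(0,3))])
print(rel((*m,.012),np.radians(112.5)))
for z in(.04,.06,.08):
  b=onplane([(298,267),(43,157),(420,255)],z,C)[:,:2]-m;y=np.radians(112.5);M=np.array([[np.cos(y),np.sin(y)],[np.sin(y),-np.cos(y)]])
  print(z,(b@M.T).round(3))
E
```

```text
[ 0.6789 -0.1921] [0.042 0.045 0.045]
[np.float64(112.4), np.float64(24.2), np.float64(112.3), np.float64(20.5)]
(array([-1.41, -1.16, 15.38]), array([ 0.05, -0.05,  3.4 ]))
0.04 [[-0.004  0.053]
 [-0.213 -0.032]
 [ 0.101  0.036]]
0.06 [[-0.004  0.043]
 [-0.196 -0.037]
 [ 0.094  0.026]]
0.08 [[-0.003  0.032]
 [-0.18  -0.041]
 [ 0.087  0.017]]
```

```bash
python3 - <<'E'
from h import *
s6=np.load("s6.npy",allow_pickle=True).item();s2=np.load("s2.npy",allow_pickle=True).item()
for z in(.02,.03,.04,.05,.06,.07):print(z,[onplane([p],z,C)[0,:2].round(3) for p,C in(((298,267),cal("wrist",s6)),((318,318),cal("wrist",s2)),((265,284),cal("scene")))])
E
```

```text
0.02 [array([ 0.74 , -0.173]), array([ 0.739, -0.167]), array([ 0.723, -0.17 ])]
0.03 [array([ 0.735, -0.174]), array([ 0.732, -0.164]), array([ 0.73, -0.17])]
0.04 [array([ 0.73 , -0.176]), array([ 0.726, -0.162]), array([ 0.737, -0.169])]
0.05 [array([ 0.725, -0.177]), array([ 0.719, -0.159]), array([ 0.743, -0.169])]
0.06 [array([ 0.72 , -0.179]), array([ 0.712, -0.157]), array([ 0.75 , -0.168])]
0.07 [array([ 0.715, -0.181]), array([ 0.705, -0.155]), array([ 0.757, -0.168])]
```

Bin rim is only ~35 mm high, so there is ample clearance.

carry_out(
  increments=[75,-1.4,-1.15,4,0,0,0,75,0,0,5,0,0,3.4,75,0,0,4.5,0,0,0,75,0,0,1.8,0,0,0,75,0,0,0,0,0,0,0,0,0,0,0,0,0,0,0,0,0,0,0,0,0,0,0,0,0,0,0],
  force=60,
)

```text
clock: 12.08
tcp_pos: [0.6813, -0.1931, 0.0167]
tcp_rot: [-0.196, 0.981, -0.001, 0.002]
ft_force: [0.9, 0.5, 6.9]
width: 0.0433
grasp_force: 64.6
```

carry_out(
  increments=[0,0,0,0,0,0,0,0,0,0,0,0,0,0],
)

```text
clock: 12.32
tcp_pos: [0.6813, -0.1931, 0.0167]
tcp_rot: [-0.196, 0.981, -0.001, 0.002]
ft_force: [1.2, 0.7, 6.4]
width: 0.0429
grasp_force: 64.6
```

```bash
python3 - <<'E'
from h import *
s=r.state();print(s["tcp_pos"],s["width"],s["grasp_force"],rel((.5530,.2872,.12),np.radians(74.3)),rel((.5530,.2872,.12),np.radians(-15.7)))
E
```

```text
[ 0.68128146 -0.19309487  0.01666774] 0.04290480497777734 64.62838925421238 (array([ -6.7 ,  49.23, -10.49]), array([-0.13,  0.25, 38.35])) (array([ -6.7 ,  49.23, -10.49]), array([ -0.28,   0.09, -51.65]))
```

carry_out(
  increments=[0,0,0,-3,0,0,0,0,-0.7,5,-5,0,0,0,0,-1,7,-2.5,0,0,0,0,-0.8,6.2,0,0,0,0,0,-0.8,6.2,0,0,0,0,0,-0.8,6.2,0,0,0,0,0,-0.8,6.2,0,0,0,0,0,-0.8,6.2,0,0,0,0],
)

```text
refused, shift out of range in row 3
```

carry_out(
  increments=[0,0,0,-3,0,0,0,0,-0.5,4,-4,0,0,0,0,-0.6,5,-3.5,0,0,0,0,-0.8,6,0,0,0,0,0,-0.8,6,0,0,0,0,0,-0.8,6,0,0,0,0,0,-0.8,6,0,0,0,0,0,-0.8,6,0,0,0,0],
)

```text
clock: 13.32
tcp_pos: [0.5748, 0.189, 0.1185]
tcp_rot: [-0.196, 0.981, 0.0, -0.0]
ft_force: [1.2, 0.4, -4.6]
width: 0.0432
grasp_force: 63.7
```

carry_out(
  increments=[0,-0.8,5,0,0,0,0,0,-0.8,5,0,0,0,0,0,0,0,0,0,0,9.6,0,0,0,0,0,0,9.6,0,0,0,0,0,0,9.6,0,0,0,0,0,0,9.6,0,0,0,0,0,0,0,0,0,0,0,0,0,0],
)

```text
clock: 14.32
tcp_pos: [0.552, 0.2856, 0.1184]
tcp_rot: [0.135, 0.991, -0.0, -0.0]
ft_force: [0.0, 0.4, -4.4]
width: 0.043
grasp_force: 63.8
```

```bash
python3 - <<'E'
from h import *
s,im=snap("wrist","w7");print(s["clock"],s["tcp_pos"],s["tcp_rot"],s["width"],s["ft_force"]);np.save("s7.npy",s,allow_pickle=True)
print(rel((.5530+.002,.2872,.0267),np.radians(74.3)))
E
```

```text
14.325 [0.55201318 0.28561576 0.11840075] [ 1.35344459e-01  9.90798568e-01 -1.19749392e-04 -2.44763044e-04] 0.043032553461570255 [ 0.01789728  0.39155199 -4.44195832]
(array([-0.24,  0.23,  9.17]), array([-0.01, -0.02,  0.11]))
```

View pics/w7.png

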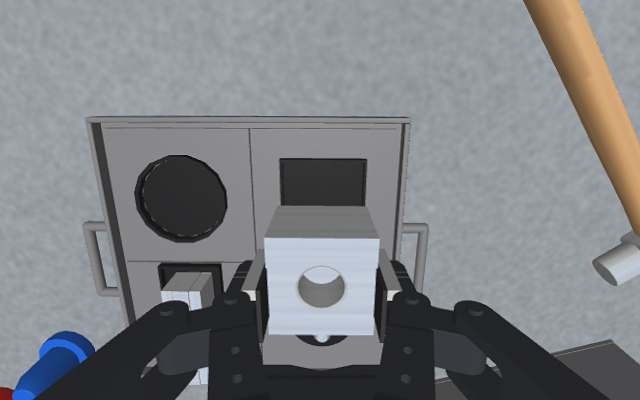

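Block held level above the square well (near edge (281,158)-(366,158)).

```bash
python3 - <<'E'
from h import *
s=np.load("s7.npy",allow_pickle=True).item();C=cal("wrist",s);u=np.array([.963,-.271])
a=onplane([(281,158),(366,158)],.017,C)[:,:2];print(a.mean(0)+u*.03,np.linalg.norm(a[0]-a[1]))
b=onplane([(266,238),(379,237),(377,334),(268,334)],.118-.0167+.04,C)[:,:2];print(b.mean(0))
print("round",onplane([(181,198)],.017,C)[0])
E
```

```text
[0.54921312 0.28896732] 0.061245706848441134
[0.5495516  0.28784179]
round [0.52050854 0.18622222 0.017     ]
```

carry_out(
  increments=[0,-0.2,0.2,4,0,0,0,0,0,0,3,0,0,0,0,0,0,1,0,0,0,0,0,0,0.5,0,0,0,0,0,0,0.2,0,0,0,0,0,0,0.1,0,0,0,0,0,0,0.1,0,0,0,0,0,0,0,0,0,0],
)

```text
clock: 15.38
tcp_pos: [0.555, 0.2872, 0.0299]
tcp_rot: [0.137, 0.991, 0.0, 0.0]
ft_force: [-0.6, 0.5, -6.3]
width: 0.0428
grasp_force: 63.8
```

carry_out(
  increments=[0,0,0,0.1,0,0,0,0,0,0,0.1,0,0,0,0,0,0,0.1,0,0,0,0,0,0,0.05,0,0,0,0,0,0,0,0,0,0],
)

```text
clock: 16.0
tcp_pos: [0.5549, 0.2872, 0.0267]
tcp_rot: [0.137, 0.991, 0.0, 0.0]
ft_force: [-3.7, -0.8, 4.1]
width: 0.0428
grasp_force: 64.8
```

carry_out(
  increments=[72,0,0,0,0,0,0,72,0,0,0,0,0,0,72,0,0,0,0,0,0,72,0,0,-1,0,0,0,72,0,0,-4,0,0,0,72,0,0,-6,0,0,0,72,0,0,-5,0,0,0,72,0,0,0,0,0,0],
)

```text
clock: 17.0
tcp_pos: [0.5582, 0.2882, 0.1929]
tcp_rot: [0.137, 0.991, 0.002, 0.005]
ft_force: [0.2, 0.6, -0.6]
width: 0.0617
grasp_force: 0.0
```

```bash
python3 - <<'E'
from h import *
s,im=snap("wrist","w8")
print(rel((.543,-.057,.17),np.radians(74.3)))
E
```

```text
(array([ -8.04, -33.55,   1.89]), array([ 0.18,  0.3 , -0.03]))
```

View pics/w8.png

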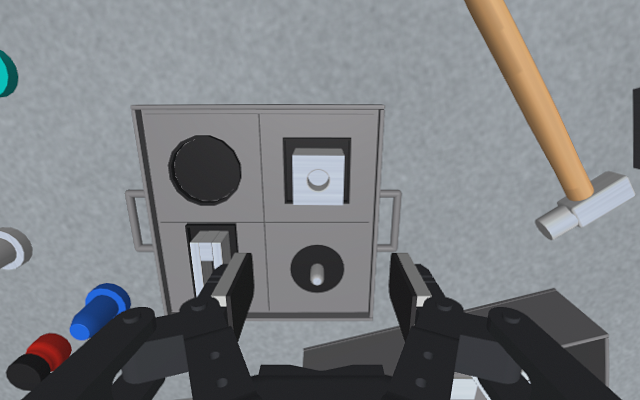

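Block sits in the square well. Next the punch.

carry_out(
  increments=[72,-1.3,-5.6,0.4,0,0,0,72,-1.3,-5.6,0.4,0,0,0,72,-1.3,-5.6,0.4,0,0,0,72,-1.3,-5.6,0.4,0,0,0,72,-1.3,-5.6,0.4,0,0,0,72,-1.3,-5.6,0.4,0,0,0,72,0,0,0,0,0,0,72,0,0,0,0,0,0],
)

```text
clock: 18.05
tcp_pos: [0.5379, -0.057, 0.161]
tcp_rot: [0.137, 0.991, 0.0, -0.001]
ft_force: [0.3, 0.1, 0.1]
width: 0.0614
grasp_force: 0.0
```

```bash
python3 - <<'E'
from h import *
s,im=snap("wrist","w9");print(s["clock"],s["tcp_pos"],s["tcp_rot"]);np.save("s9.npy",s,allow_pickle=True)
C=cal("wrist",s)
print(proj([(.543,-.057,.056),(.543,-.057,.012)],C))
cv2.imwrite("pics/w9c.png",im[60:360,170:570,::-1])
E
```

```text
18.05 [ 0.53791841 -0.05702852  0.1609739 ] [ 1.37390472e-01  9.90516227e-01  4.54279705e-04 -1.12091458e-03]
[[321.81607886 207.52180703]
 [321.73134361 192.21862214]]
```

View pics/w9c.png

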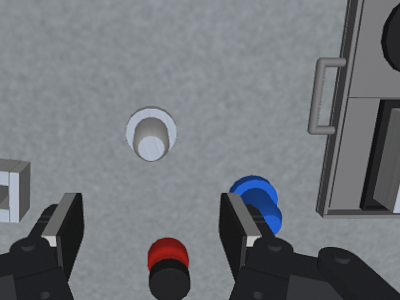

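Punch at full-picture (321,209) top and (322,191) foot, matching the projected (0.543, -0.057).

carry_out(
  increments=[72,-0.55,0.15,5,0,0,0,72,0,0,5,0,0,0,72,0,0,3,0,0,0,72,0,0,1.5,0,0,0,72,0,0,0,0,0,0,0,0,0,0,0,0,0,0,0,0,0,0,0,0,0,0,0,0,0,0,0],
  force=60,
)

```text
clock: 19.1
tcp_pos: [0.546, -0.0579, 0.019]
tcp_rot: [0.137, 0.991, -0.0, 0.002]
ft_force: [-0.5, 0.4, 6.4]
width: 0.0283
grasp_force: 59.8
```

carry_out(
  increments=[0,0,0,0,0,0,0,0,0,0,0,0,0,0,0,0,0,0,0,0,0],
)

```text
clock: 19.48
tcp_pos: [0.546, -0.0579, 0.019]
tcp_rot: [0.137, 0.991, -0.0, 0.002]
ft_force: [-0.9, 1.3, 6.3]
width: 0.028
grasp_force: 59.8
```

```bash
python3 - <<'E'
from h import *
s=r.state();print(s["tcp_pos"],s["width"],s["grasp_force"],rel((.5215,.1848,.12),np.radians(74.3)))
E
```

```text
[ 0.54600918 -0.05794965  0.01903654] 0.027952694481219873 59.79320364771411 (array([  8.91,  22.7 , -10.13]), array([ 0.  ,  0.2 , -0.04]))
```

carry_out(
  increments=[0,0,0,-3,0,0,0,0,0,0,-5.5,0,0,0,0,1.75,4.54,0,0,0,0,0,1.75,4.54,0,0,0,0,0,1.7,4.54,0,0,0,0,0,1.7,4.54,0,0,0,0,0,1.7,4.54,0,0,0,0,0,0,0,0,0,0,0],
)

```text
clock: 20.48
tcp_pos: [0.522, 0.1873, 0.102]
tcp_rot: [0.135, 0.991, 0.0, -0.0]
ft_force: [0.0, -0.8, -3.6]
width: 0.0282
grasp_force: 60.8
```

```bash
python3 - <<'E'
from h import *
s,im=snap("wrist","w10");print(s["clock"],s["tcp_pos"],s["tcp_rot"],s["width"]);np.save("s10.npy",s,allow_pickle=True)
print(rel((.5240,.1840,.029),np.radians(74.3)))
E
```

```text
20.475 [0.52198668 0.18734843 0.10202085] [ 1.34747455e-01  9.90879863e-01  3.36229744e-04 -3.26897592e-04] 0.028206056713528032
(array([-0.2 , -0.11,  7.3 ]), array([-0.02, -0.03,  0.14]))
```

View pics/w10.png

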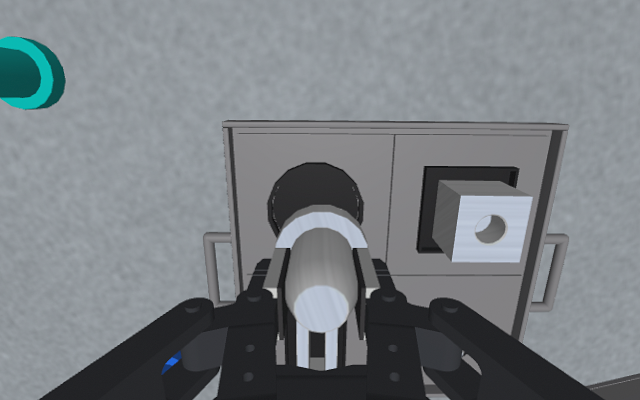

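Punch upright; round well rim spans columns 267–364 around row 209, top at row 163.

```bash
python3 - <<'E'
from h import *
s=np.load("s10.npy",allow_pickle=True).item();C=cal("wrist",s);u=np.array([.963,-.271])
a=onplane([(267,209),(364,209),(315,163)],.017,C)[:,:2];print(a.mean(0),(a[0]+a[1])/2,np.linalg.norm(a[0]-a[1]),a[2]+u*.032)
print("top",onplane([(321.5,310)],.102-.019+.056,C)[0],"foot",onplane([(275,244),(367,246)],.102-.019+.012,C).mean(0))
E
```

```text
[0.51030657 0.18736416] [0.52081586 0.18449366] 0.06818793669345735 [0.52010401 0.18443315]
top [0.51969538 0.18908931 0.139     ] foot [0.5144103  0.19036965 0.095     ]
```

carry_out(
  increments=[0,-0.2,-0.15,4,0,0,0,0,0,0,2,0,0,0,0,0,0,0.5,0,0,0,0,0,0,0.3,0,0,0,0,0,0,0.1,0,0,0,0,0,0,0,0,0,0,0,0,0,0,0,0,0],
)

```text
clock: 21.4
tcp_pos: [0.5251, 0.1824, 0.0337]
tcp_rot: [0.137, 0.991, 0.0, 0.0]
ft_force: [0.3, -0.2, -3.8]
width: 0.0281
grasp_force: 60.7
```

carry_out(
  increments=[0,0.2,0,0.1,0,0,0,0,0,0,0.1,0,0,0,0,0,0,0.1,0,0,0,0,0,0,0.1,0,0,0,0,0,0,0,0,0,0],
)

```text
clock: 22.02
tcp_pos: [0.5229, 0.1829, 0.0291]
tcp_rot: [0.137, 0.991, 0.0, 0.0]
ft_force: [-0.4, -0.3, -2.7]
width: 0.0281
grasp_force: 60.9
```

carry_out(
  increments=[0,0,0,0.07,0,0,0,0,0,0,0.07,0,0,0,0,0,0,0,0,0,0],
)

```text
clock: 22.4
tcp_pos: [0.5229, 0.1829, 0.029]
tcp_rot: [0.137, 0.991, -0.0, -0.0]
ft_force: [-6.2, -1.2, 10.4]
width: 0.0281
grasp_force: 62.5
```

carry_out(
  increments=[60,0,0,0,0,0,0,60,0,0,0,0,0,0,60,0,0,0,0,0,0,60,0,0,-1,0,0,0,60,0,0,-4,0,0,0,100,0,0,-6,0,0,0,100,0,0,-5,0,0,0,100,0,0,0,0,0,0],
)

```text
clock: 23.4
tcp_pos: [0.5262, 0.1834, 0.1937]
tcp_rot: [0.137, 0.991, 0.001, 0.005]
ft_force: [0.4, 0.5, -0.6]
width: 0.0853
grasp_force: 0.0
```

```bash
python3 - <<'E'
from h import *
s,im=snap("wrist","w11");print(s["tcp_pos"])
print(rel((.425,-.194,.15),np.radians(74.3)))
E
```

```text
[0.52618663 0.18339799 0.1937006 ]
(array([ -0.63, -39.  ,   3.99]), array([ 0.13,  0.3 , -0.03]))
```

View pics/w11.png

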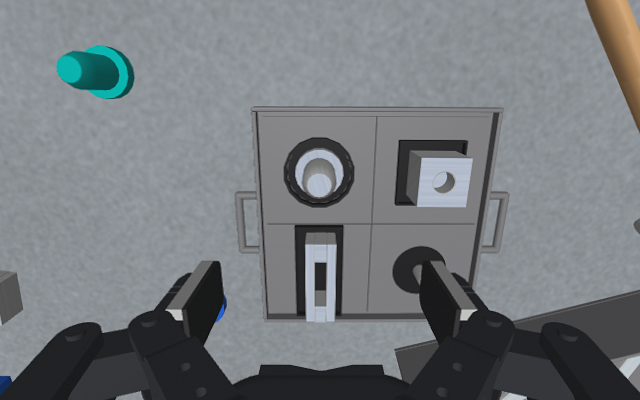

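Strap, block and punch are all seated in their wells. Now the wide ring.

carry_out(
  increments=[100,-0.1,-5.6,0.4,0,0,0,100,-0.1,-5.6,0.5,0,0,0,100,-0.1,-5.6,0.5,0,0,0,100,-0.1,-5.6,0.5,0,0,0,100,-0.1,-5.6,0.5,0,0,0,100,-0.1,-5.6,0.5,0,0,0,100,0,-5.4,0.5,0,0,0,100,0,0,0,0,0,0],
)

```text
clock: 24.45
tcp_pos: [0.4209, -0.1966, 0.1522]
tcp_rot: [0.14, 0.99, 0.0, -0.001]
ft_force: [-0.5, -0.2, -0.3]
width: 0.0852
grasp_force: 0.0
```

carry_out(
  increments=[100,0,0,0,0,0,0],
)

```text
clock: 24.58
tcp_pos: [0.4221, -0.1934, 0.1526]
tcp_rot: [0.137, 0.991, 0.001, -0.001]
ft_force: [-0.9, -0.2, 0.2]
width: 0.0854
grasp_force: 0.0
```

```bash
python3 - <<'E'
from h import *
s,im=snap("wrist","w12");print(s["clock"],s["tcp_pos"],s["tcp_rot"]);np.save("s12.npy",s,allow_pickle=True)
print(proj([(.425,-.194,.036)],cal("wrist",s)))
cv2.imwrite("pics/w12c.png",im[60:360,120:520,::-1])
E
```

```text
24.575 [ 0.42206164 -0.19339139  0.15260474] [ 1.37436881e-01  9.90509656e-01  8.47395978e-04 -1.00309382e-03]
[[320.16532316 200.72705395]]
```

View pics/w12c.png

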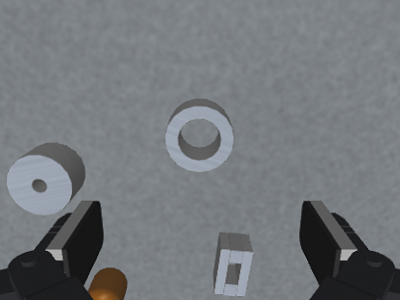

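Wide ring's top centre at full-picture (319.5,198), 2.7 px from prediction: ring at about (0.4237, -0.1937).

carry_out(
  increments=[100,-0.15,0,5,0,0,0,100,0,0,5,0,0,0,100,0,0,3,0,0,0,100,0,0,1.4,0,0,0,100,0,0,0,0,0,0,0,0,0,0,0,0,0,0,0,0,0,0,0,0,0,0,0,0,0,0,0],
  force=60,
)

```text
clock: 25.62
tcp_pos: [0.4254, -0.1953, 0.0115]
tcp_rot: [0.137, 0.991, -0.001, 0.001]
ft_force: [-0.8, 1.8, 7.8]
width: 0.0536
grasp_force: 63.1
```

carry_out(
  increments=[0,0,0,0,0,0,0,0,0,0,0,0,0,0,0,0,0,0,0,0,0],
)

```text
clock: 26.0
tcp_pos: [0.4254, -0.1953, 0.0115]
tcp_rot: [0.137, 0.991, -0.001, 0.001]
ft_force: [-1.4, 1.8, 7.7]
width: 0.0534
grasp_force: 63.1
```

```bash
python3 - <<'E'
from h import *
s=r.state();print(s["tcp_pos"],s["width"],s["grasp_force"],rel((.6560,.2577,.12),np.radians(74.3)))
E
```

```text
[ 0.42538131 -0.19531428  0.01151179] 0.05335282884931494 63.117316626012325 (array([ -9.94,  49.85, -10.87]), array([-0.06,  0.15, -0.04]))
```

carry_out(
  increments=[0,0,0,-4,0,0,0,0,0,0,-6,0,0,0,0,-1.1,5.5,-0.5,0,0,0,0,-1.1,5.5,0,0,0,0,0,-1.1,5.5,0,0,0,0,0,-1.1,5.5,0,0,0,0,0,-1.1,5.5,0,0,0,0,0,-1.1,5.5,0,0,0,0],
)

```text
clock: 27.0
tcp_pos: [0.5775, 0.1069, 0.1148]
tcp_rot: [0.137, 0.991, -0.0, -0.0]
ft_force: [0.8, -0.9, -5.2]
width: 0.0533
grasp_force: 67.6
```

carry_out(
  increments=[0,-1.1,5.5,0,0,0,0,0,-1.1,5.5,0,0,0,0,0,-1.1,5.5,0,0,0,0,0,0,0,0,0,0,0,0,0,0,0,0,0,0,0,0,0,0,0,0,0],
)

```text
clock: 27.75
tcp_pos: [0.6533, 0.2539, 0.1146]
tcp_rot: [0.137, 0.991, -0.0, -0.0]
ft_force: [0.4, 0.4, -4.7]
width: 0.0534
grasp_force: 67.8
```

```bash
python3 - <<'E'
from h import *
s,im=snap("wrist","w13");print(s["clock"],s["tcp_pos"],s["tcp_rot"],s["width"],s["ft_force"]);np.save("s13.npy",s,allow_pickle=True)
print(rel((.6565,.2572,.0215),np.radians(74.3)))
E
```

```text
27.75 [0.65329562 0.25386014 0.11456222] [ 1.37474196e-01  9.90505219e-01 -2.86998588e-04 -4.16666867e-04] 0.05342640733121877 [ 0.408259    0.39075758 -4.66588438]
(array([-0.2 ,  0.41,  9.32]), array([-0.02, -0.02, -0.12]))
```

View pics/w13.png

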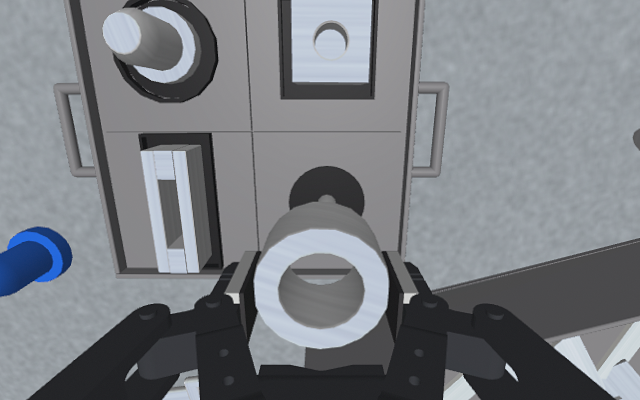

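Ring held level; post tip at (325,199), disc spans columns 289–364, ring top centred (321.5,289).

```bash
python3 - <<'E'
from h import *
s=np.load("s13.npy",allow_pickle=True).item();C=cal("wrist",s)
print("post",onplane([(325,199)],.035,C)[0],onplane([(289,202),(364,202)],.01,C).mean(0))
print("ring",onplane([(321.5,289)],.139,C)[0]);print(rel((.6565,.2572,.0215),np.radians(74.3)))
E
```

```text
post [0.64525805 0.25971263 0.035     ] [0.65510604 0.25836721 0.01      ]
ring [0.65017854 0.25589067 0.139     ]
(array([-0.2 ,  0.41,  9.32]), array([-0.02, -0.02, -0.12]))
```

carry_out(
  increments=[0,-0.35,0.35,3,0,0,0,0,0,0,2.5,0,0,0,0,0,0,0.8,0,0,0,0,0,0,0.6,0,0,0,0,0,0,0.5,0,0,0,0,0,0,0.5,0,0,0,0,0,0,0,0,0,0],
)

```text
clock: 28.68
tcp_pos: [0.658, 0.2575, 0.0356]
tcp_rot: [0.137, 0.991, -0.0, -0.0]
ft_force: [0.3, -0.5, -5.6]
width: 0.0534
grasp_force: 67.6
```

Post has entered the bore with no contact force (11 mm engaged); continue down.

carry_out(
  increments=[0,0,0,0.5,0,0,0,0,0,0,0.4,0,0,0,0,0,0,0.2,0,0,0,0,0,0,0.1,0,0,0,0,0,0,0.1,0,0,0,0,0,0,0,0,0,0],
)

```text
clock: 29.42
tcp_pos: [0.6581, 0.2575, 0.0227]
tcp_rot: [0.137, 0.991, 0.0, 0.0]
ft_force: [-0.4, 0.2, -5.0]
width: 0.0535
grasp_force: 67.7
```

carry_out(
  increments=[0,0,0,0.1,0,0,0,0,0,0,0.06,0,0,0,0,0,0,0.06,0,0,0,0,0,0,0,0,0,0],
)

```text
clock: 29.92
tcp_pos: [0.6584, 0.2576, 0.0216]
tcp_rot: [0.137, 0.991, 0.0, 0.0]
ft_force: [-4.9, -0.8, 6.3]
width: 0.0534
grasp_force: 68.9
```

carry_out(
  increments=[82,0,0,0,0,0,0,82,0,0,0,0,0,0,82,0,0,0,0,0,0,82,0,0,-1,0,0,0,82,0,0,-4,0,0,0,82,0,0,-6,0,0,0,82,4,0,-5,0,0,0,82,4,0,0,0,0,0],
)

```text
clock: 30.92
tcp_pos: [0.5849, 0.2799, 0.1863]
tcp_rot: [0.137, 0.991, 0.002, 0.005]
ft_force: [0.0, 0.8, -1.0]
width: 0.0702
grasp_force: 0.0
```

carry_out(
  increments=[82,0,0,0,0,0,0,82,0,0,0,0,0,0],
)

```text
clock: 31.18
tcp_pos: [0.5825, 0.2789, 0.1798]
tcp_rot: [0.137, 0.991, 0.0, 0.001]
ft_force: [0.2, -0.7, -0.4]
width: 0.0702
grasp_force: 0.0
```

```bash
python3 - <<'E'
from h import *
s,im=snap("wrist","w14");print(s["clock"],s["tcp_pos"],s["ft_force"])
E
```

```text
31.175 [0.58254227 0.27889389 0.17984494] [ 0.16026769 -0.71387677 -0.36848473]
```

View pics/w14.png

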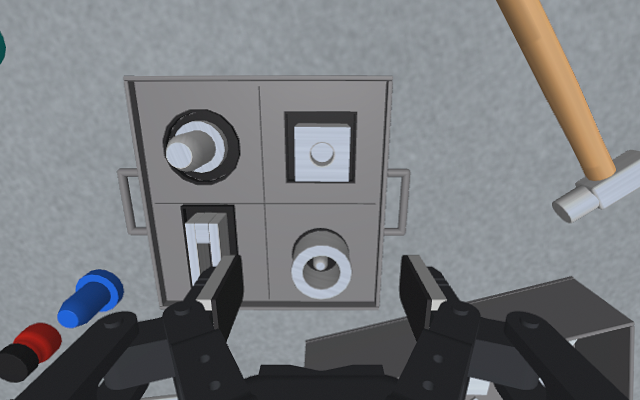

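All four parts are seated: ring flat with the post in its bore (320,265), block (321,152), punch upright (195,150), strap in the trough (207,245); gripper clear.

```bash
python3 -c "
from station import r
print(r.finish_job())"
```

```text
the job is handed in; nothing more can be done
None
```

I packed the kit in the order asked, with the strap in the trough, the block and punch in their wells and the wide ring flat over the post, and handed it in at about 31 s; I never gripped the look-alikes, and no verdict came back.

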